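# Clear the tube rack, load the map tubes and shut its flap

## Robot

A 7-joint arm with a two-finger parallel gripper is mounted at the origin on the work surface. World frame = base frame: x ahead of the robot, y to its left, z up, the work surface at z = 0. Lengths are in m, angles in rad, forces in N, time in s.
With the tool pointing down it reaches from about 0.4 to 0.85 m from the base axis. Payload 10.4 kg.
Tool frame: the origin (TCP) lies at the very end of the fingers, on their centre line; the grasp point (between the pads) lies r.grip_depth behind it (r.grip_depth is the distance from the TCP to the grasp point, in m); y points along the fingers, z is the direction in which the jaws open and shut, and the axes are right-handed (so a half turn about y gives the same grasp; the last joint's range is limited). The gripper opens to 87 mm and grips with 3 to 60 N. Pads are 19 mm wide; open, the fingers measure 117 mm over their backs; the gripper's body (75 mm by 190 mm) begins 51 mm behind the grasp point.
Start: joints at [-1.197, 0.332, -0.065, 1.46, 0.022, 1.35, -0.088], TCP at [0.242, 0.576, 0.223] pointing down, gripper open.
Joint ranges: [-2.6, 2.6], [-0.5, 2.12], [-1.47, 1.34], [0.16, 2.42], [-1.27, 4.41], [0.06, 2.06], [-2.6, 2.6]. Speed limits (rad/s): [2.22, 2.22, 2.79, 2.79, 3.14, 3.14, 3.14].

## Interface

Orientations are given as a unit quaternion [x, y, z, w].
In Python, from bench import r gives the robot as it stands.
- The arm moves only by the shell command python3 -m jog 'ROWS' [OPENING] [FORCE]. ROWS is JSON, a list of rows, each a list of 6 numbers: the shift along the tool's x, y, z in m, then the turn, a rotation vector about the tool's x, y, z in degrees. A call has 1 to 12 rows; each row shifts and turns the pose as measured when the row begins, along the tool's axes as they then stand; what a row does not reach is not made up. A row lasts 1/12 s, in which the tool goes at most 41.7 mm and 7.16 degrees, less where a joint would pass 70% of its speed; a pose out of reach is approached as far as the arm can. A call with a gripper value outside its range is refused whole. OPENING is the opening, from -1 (shut) to 1 (fully open), so that 0 is half open, set as the call begins (- or left out, the last holds). The fingers move at their own pace and stop on an object; FORCE is the grip in N (left out, the last holds). Time passes only in rows, so rows that do not move let the fingers close. It gives the time, the measured TCP pose, the force and the opening at its end, in the units of the state.
- r.read_state(): the state, without advancing time (a new reading comes with each control period).
- r.camera(name): name is "scene" or "top" or "wrist"; returns a dict with "image" (384x512x3 uint8, red, green, blue), "range_z" (384x512 float32, m along the optical axis (not along the pixel's ray), 0 where there is no reading), "K" (3x3 intrinsics, pixels), "R" (3x3) and "t" (3): a world point X has camera coordinates R X + t. Camera axes: x right, y down, z forward; pixel columns grow to the right and rows downward; lengths in m; the calibration is good to about 2 mm. The wrist camera is an equidistant fisheye: a pixel r from the principal point sees the ray r / f radians off the axis. A picture is of the moment at which its call begins.
- r.close_job(): hands the job in, once; it reports no verdict.
The state is a dict: "time": time; "joint_positions": joint angles; "joint_vel": joint speeds; "joint_torque": joint torques, N m; "ee_pos": TCP position; "eef_rot": TCP orientation; "ft_force": force on the tool from outside, world axes, zero at the start; "torque": the same for the moment, N m; "width": finger opening in m.
Only numpy, scipy, OpenCV 4.12 (cv2) and the standard library are available. Lean on these libraries where they do the work, as an engineer would, in place of code of your own. Each camera call takes 0.05 s, during which the arm holds its last target. There are 200 camera calls.

## Task

First move the stapler and the roll of tape that block the front of the tube rack into the grey stationery tray. Then slide every square cardboard tube lying on the cork pad endways into a bay of the rack, one to a bay and right home to the back, and when all of them are in, swing the rack's flap over and down so that it hangs shut across the bays. Do not disturb the calculator or the mug standing either side of the rack.

Things in the scene. Friction and masses are not known exactly. Their poses are not given: they have to be found in the camera images.
- rack: low fixed grey sheet-metal rack, 178 (y) x 162 (x) x 63 mm high, three bays side by side, open at the front. Origin on the desk at the middle of the mouth line; +x leads straight into the bays; the mouth faces the robot. Bays 54 mm wide, 55 high, 158 deep, floor 4 mm above the desk, walls 4 mm. Roof: a strip from x = 0 to 24 mm, an open gap to 88 mm, then roof to the back
- bay0 (a point): middle of the floor of the mouth of the bay at rack y = -58 mm
- bay1 (a point): middle of the floor of the mouth of the middle bay
- bay2 (a point): middle of the floor of the mouth of the bay at rack y = +58 mm
- flap (a joint): aluminium flap, 174 mm wide, on two side arms, 42 mm from hinge to lip, 0.1 kg, hinge along rack y at rack x = -10, z = 66 mm. 0 rad: hanging shut; 1.57: level towards the robot; 3.14: straight up; 4.15: open, leaning back against its stop, lip at rack x = 26, z = 88 mm. Swings freely: rests open at 4.15; pushed past upright towards the robot it falls shut, unless a tube sticks out
- flap_lip (a point): middle of the flap's rounded lip (8 mm thick), 42 mm from the hinge
- tray: open grey tray 200 (x) x 190 (y) x 30 mm high, wall 4 mm, fixed. Origin at the centre of its underside on the desk, floor 4 mm thick
- pad: cork desk pad 230 (x) x 270 (y) x 3 mm, fixed, on which the tubes lie side by side about 92 mm apart along pad y, their length roughly along pad x. The pad and the tray lie one to the left and one to the right of the rack's front, either way round
- stapler: black stapler 120 (x) x 34 (y) x 46 mm high, 0.2 kg (the upper 26 mm is 30 mm wide), standing lengthwise across the front of the rack. Origin at the centre of its underside
- stapler_mid (a point): centre of the stapler, 23 mm above its underside
- tape: roll of packing tape lying flat, 64 mm outside, 44 mm inside diameter, 40 mm high, 0.12 kg. Origin at the centre of its underside, axis z
- tape_mid (a point): centre of the roll, 20 mm above its underside
- calculator: grey desk calculator 140 x 85 x 22 mm, loose, to leave alone; origin at the centre of its underside
- mug: white mug, 80 mm wide without its handle, 95 mm high, loose, to leave alone; origin under its centre
- tube0: stiff square cardboard map tube with white end caps, 160 mm long (x) and 50 x 50 mm, about 0.15 kg, lying flat. Origin at the centre of its underside. Either end and any of its four long faces may go in. May be absent
- tube1: stiff square cardboard map tube with white end caps, 160 mm long (x) and 50 x 50 mm, about 0.15 kg, lying flat. Origin at the centre of its underside. Either end and any of its four long faces may go in. May be absent
- tube2: stiff square cardboard map tube with white end caps, 160 mm long (x) and 50 x 50 mm, about 0.15 kg, lying flat. Origin at the centre of its underside. Either end and any of its four long faces may go in. May be absent
- tube0_mid (a point): centre of tube0; 78 mm inside the rack's mouth when fully home, the end then 2 mm proud of the mouth
- tube1_mid (a point): centre of tube1; 78 mm inside the rack's mouth when fully home, the end then 2 mm proud of the mouth
- tube2_mid (a point): centre of tube2; 78 mm inside the rack's mouth when fully home, the end then 2 mm proud of the mouth

How it is judged:
By the outcome, as a careful person would: the job done as asked, in the order asked, and still so for the second after the job is handed in, with the robot touching nothing.
Of tube0, tube1, tube2 only 2 to 3 are there at a start; the rules pass over those that are not, and their reading is None.
At some moment in a run one of tube0, tube1, tube2 may be knocked a few centimetres aside while the robot is not near it.
Once in a run the grip may slacken for a moment while it holds something.
It also fails if it takes over 210 s, if anything falls off the work surface, if the arm or the gripper's body presses on something with over 40 N, if the wrist force passes 120 N, or if a joint passes its speed limit or range.

## Working session

There is one attempt and no reset: what is moved stays moved. The work goes in short steps, Python scripts to look and compute and a shell command to move; the robot and the scene stay as the last step left them, time stands still between calls to the robot, and variables do not carry over. Pictures are saved under pics/ and viewed, about 12 in all and at most 16, crops included, and the job is handed in when it is done.

```bash
ls; mkdir -p pics
python3 - <<'E'
from bench import r
import cv2,numpy as np
s=r.read_state(); print({k:np.round(v,3) for k,v in s.items()}, r.grip_depth)
for n in("scene","top"):
    c=r.camera(n); cv2.imwrite(f"pics/{n}0.png",c["image"][:,:,::-1]); np.savez(f"pics/{n}0.npz",**c)
    print(n,c["K"],c["R"],c["t"])
E
```

```text
pics
{'time': np.float64(0.0), 'joint_positions': array([-1.197,  0.333, -0.065,  1.461,  0.022,  1.35 , -0.088]), 'joint_vel': array([-0.001, -0.   , -0.002,  0.001, -0.001, -0.   , -0.   ]), 'joint_torque': array([ 0.0000e+00, -6.2324e+01,  2.5000e-02, -3.8991e+01, -6.1000e-02,
        3.9000e-02,  0.0000e+00]), 'ee_pos': array([0.241, 0.576, 0.222]), 'eef_rot': array([ 0.694, -0.139,  0.139, -0.693]), 'ft_force': array([-0.221, -0.717,  0.777]), 'torque': array([ 0.024,  0.015, -0.01 ]), 'width': np.float64(0.087)} 0.0187
scene [[351.90734392   0.         257.40387846]
 [  0.         351.90734392 194.51140338]
 [  0.           0.           1.        ]] [[-0.79158091  0.61102352  0.00706587]
 [ 0.38816385  0.51172958 -0.76646048]
 [-0.47194119 -0.60397277 -0.6422526 ]] [ 0.4862504  -0.16061803  1.25451335]
top [[347.78344471   0.         257.63300495]
 [  0.         347.78344471 195.23734108]
 [  0.           0.           1.        ]] [[ 0.00908446 -0.99989356 -0.01141705]
 [-0.98118921 -0.00671157 -0.19293181]
 [ 0.19283465  0.01295497 -0.98114574]] [0.00674455 0.61463549 0.82050931]
```

View pics/top0.png

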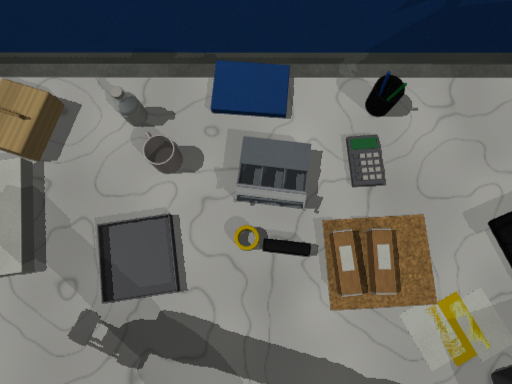

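View pics/scene0.png

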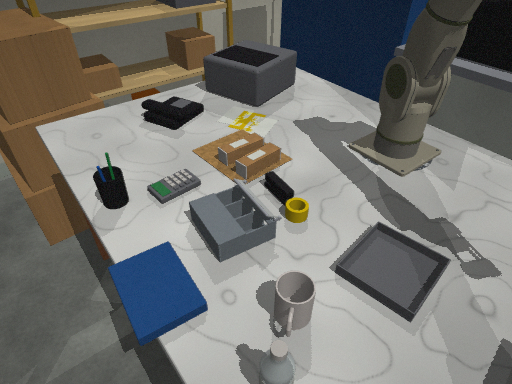

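The top view shows the rack at about (275,172), stapler (287,247), tape (247,238), tray (140,257) and two tubes at (347,265) and (383,262). The scene view agrees with this and shows the flap leaning open at the rack's front. Next I'll measure their poses.

```bash
cat > h.py <<'E'
import numpy as np,cv2
from bench import r
from scipy.spatial.transform import Rotation as Ro
def cloud(c):
    K=c["K"];z=c["range_z"];v,u=np.mgrid[:z.shape[0],:z.shape[1]]
    P=np.stack([(u-K[0,2])/K[0,0]*z,(v-K[1,2])/K[1,1]*z,z],-1)-c["t"]
    W=P@c["R"]; W[z==0]=np.nan
    return W
def ray(c,u,v,h):
    d=c["R"].T@np.linalg.solve(c["K"],[u,v,1.]);o=-c["R"].T@c["t"]
    return o+d*(h-o[2])/d[2]
def rect(c,W,box,zlo,zhi,h=None,maskf=None,fill=False):
    """min-area rect (world xy) of pixels in image box with height in range"""
    u0,v0,u1,v1=box; m=np.zeros(W.shape[:2],bool); m[v0:v1,u0:u1]=True
    m&=(W[...,2]>zlo)&(W[...,2]<zhi)
    if maskf is not None: m&=maskf
    n,l,st,_=cv2.connectedComponentsWithStats(m.astype(np.uint8))
    m=l==1+np.argmax(st[1:,4])
    p=W[m][:,:2].astype(np.float32)
    (x,y),(a,b),t=cv2.minAreaRect(p*1000)
    if a<b:a,b,t=b,a,t-90
    return np.round([x,y,a,b,t],1),int(m.sum()),np.round(np.median(W[m][:,2])*1000,1)
def st():
    s=r.read_state();R=Ro.from_quat(s["eef_rot"]).as_matrix()
    return s["ee_pos"],R
def to(goal,yawdeg=None,jaw=None):
    """shift in tool axes, rotvec(deg) to tool-down with jaw axis z along jaw (xy dir)"""
    p,R=st(); d=R.T@(np.array(goal)-p)
    if jaw is not None:
        j=np.array([np.cos(np.radians(jaw)),np.sin(np.radians(jaw)),0])
        best=None
        for s in(1,-1):
            z=s*j;y=np.array([0,0,-1.]);T=np.column_stack([np.cross(y,z),y,z])
            rv=np.degrees(Ro.from_matrix(R.T@T).as_rotvec())
            if best is None or np.linalg.norm(rv)<np.linalg.norm(best):best=rv
    else: best=np.zeros(3)
    print("at",np.round(p*1000,1),"d mm",np.round(d*1000,1),"rv",np.round(best,2),"Rx",np.round(R[:,0],3),"Rz",np.round(R[:,2],3))
E
python3 - <<'E'
from h import *
c=r.camera("top");W=cloud(c)
R=rect
def f(n,*a,**k):print(n,*R(c,W,*a,**k))
f("stapler",(255,230,320,262),.035,.06)
f("tape",(228,220,266,256),.03,.05)
f("tubeA",(328,220,366,305),.045,.062)
f("tubeB",(366,220,405,305),.045,.062)
f("tray",(90,205,190,310),.02,.04)
f("rackroof",(230,130,318,190),.055,.07)
f("flap",(230,185,318,215),.06,.12)
f("calc",(340,130,390,190),.012,.04)
f("mug",(140,130,180,172),.08,.11)
b=W[185:215,272,:];print(np.round(b*1000)[:,[0,2]].tolist())
i=c["image"][120:270,220:330,::-1];cv2.imwrite("pics/crop1.png",cv2.resize(i,None,fx=5,fy=4,interpolation=cv2.INTER_CUBIC)[:600])
s=r.camera("scene");WS=cloud(s)
i=s["image"][170:270,180:320,::-1];cv2.imwrite("pics/crop2.png",cv2.resize(i,None,fx=5,fy=5,interpolation=cv2.INTER_CUBIC))
p,Rm=st();print(p,Rm)
E
```

```text
stapler [486.9 -62.9 115.4  30.1  83.5] 554 45.6
tape [509.7  40.5  63.2  61.    0.6] 275 39.7
tubeA [ 450.4 -208.2  159.9   50.6    6.4] 1383 53.2
tubeB [ 455.1 -297.7  159.6   52.2    0.9] 1403 53.3
tray [457.8 320.1 200.1 191.8   9.3] 698 28.8
rackroof [699.5 -29.5 178.1 126.1  83.2] 2046 63.3
flap [612.4 -19.5 181.4  50.5  83.1] 1002 82.5
calc [ 722.3 -276.6  139.7   86.7    4.7] 1593 21.6
mug [724.4 264.7  87.4  79.1  78.8] 293 92.3
[[654.0, 5.0], [651.0, 6.0], [630.0, 89.0], [626.0, 93.0], [624.0, 91.0], [622.0, 88.0], [620.0, 87.0], [618.0, 87.0], [616.0, 84.0], [613.0, 83.0], [611.0, 83.0], [609.0, 80.0], [606.0, 80.0], [605.0, 75.0], [605.0, 63.0], [602.0, 64.0], [600.0, 60.0], [607.0, 5.0], [605.0, 3.0], [602.0, 5.0], [599.0, 2.0], [597.0, 0.0], [594.0, 1.0], [591.0, 1.0], [589.0, 0.0], [586.0, -1.0], [583.0, 1.0], [581.0, 0.0], [578.0, 2.0], [575.0, 3.0]]
[0.24146336 0.57623811 0.22207981] [[ 9.22321181e-01 -2.35269903e-04  3.86424099e-01]
 [-3.86424160e-01 -7.86206514e-04  9.22320850e-01]
 [ 8.68148069e-05 -9.99999663e-01 -8.16048895e-04]]
```

View pics/crop1.png

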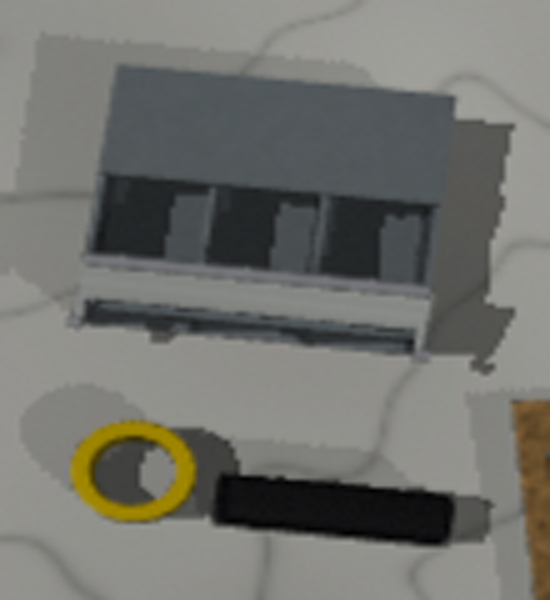

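The crop shows the flap plate leaning back over the mouth strip, its side arms ending at (75,320) and (420,355). The tape is at (133,470) and the stapler at (333,508). There are two tubes. I'll start by turning the jaws along the rack's x axis.

```bash
python3 -m jog '[[0,0,0,0,6.15,0],[0,0,0,0,6.15,0],[0,0,0,0,6.15,0],[0,0,0,0,6.15,0],[0,0,0,0,6.15,0],[0,0,0,0,6.15,0],[0,0,0,0,6.15,0],[0,0,0,0,6.15,0],[0,0,0,0,6.15,0],[0,0,0,0,6.15,0],[0,0,0,0,6.15,0],[0,0,0,0,6.15,0]]' 1 20
python3 - <<'E'
from h import *
# refined rack estimate: roof edges, top view back edge / sides
c=dict(np.load("pics/top0.npz"));W=cloud(c)
m=(W[...,2]>.056)&(W[...,2]<.07);m[:, :225]=0;m[:,320:]=0;m[185:]=0
p=W[m][:,:2]*1000
for yaw in(-5.8,-6.3,-6.8,-7.3,-7.8):
    a=np.radians(yaw);e=np.array([np.cos(a),np.sin(a)]);n=np.array([-e[1],e[0]])
    q=np.c_[p@e,p@n]
    print(yaw,np.percentile(q[:,0],[99,99.8]),np.percentile(q[:,1],[.5,99.5]))
to([.4869,-.0629,.15],jaw=-6.5)
E
```

```text
time: 1.2
ee_pos: [0.2409, 0.5747, 0.2189]
eef_rot: [0.457, -0.54, 0.542, -0.453]
ft_force: [-0.5, 0.6, 0.6]
width: 0.0872
-5.8 [760.74257784 761.98665492] [-46.9569548  129.90458655]
-6.3 [760.29685431 761.21703466] [-40.78599796 135.84790604]
-6.8 [759.92416996 760.4746778 ] [-34.71238537 141.96765558]
-7.3 [759.37206803 760.25231876] [-28.45701017 148.1924678 ]
-7.8 [759.03290232 760.18449917] [-22.4304063  154.44702477]
at [240.9 574.7 218.9] d mm [585.6  72.3 351.6] rv [ 0.09 -3.36  0.37] Rx [-0.171 -0.985  0.007] Rz [ 0.985 -0.171 -0.001]
```

```bash
python3 -m jog '[[0.034,0,0.02,0,0,0],[0.034,0,0.02,0,0,0],[0.034,0,0.02,0,0,0],[0.034,0,0.02,0,0,0],[0.034,0,0.02,0,0,0],[0.034,0,0.02,0,0,0],[0.034,0,0.02,0,0,0],[0.034,0,0.02,0,0,0],[0.034,0,0.02,0,0,0],[0.034,0,0.02,0,0,0],[0.034,0,0.02,0,0,0],[0.034,0,0.02,0,0,0]]'
python3 -c "
from h import *
to([.4869,-.0629,.15],jaw=-6.5)"
```

```text
time: 2.2
ee_pos: [0.4044, 0.1179, 0.2167]
eef_rot: [-0.46, 0.54, -0.54, 0.454]
ft_force: [1.4, 0.5, 0.3]
width: 0.0871
at [404.4 117.9 216.7] d mm [164.2  67.  111.8] rv [ 0.35 -3.05  0.34] Rx [-0.166 -0.986  0.006] Rz [ 0.986 -0.166 -0.006]
```

```bash
python3 -m jog '[[0.033,0.012,0.022,0,-3,0],[0.033,0.012,0.022,0,0,0],[0.033,0.012,0.022,0,0,0],[0.033,0.012,0.022,0,0,0],[0.025,0.012,0.018,0,0,0],[0,0,0,0,0,0]]'
python3 -c "
from h import *
to([.4869,-.0629,.010],jaw=-6.5)"
```

```text
time: 2.7
ee_pos: [0.4909, -0.0624, 0.1588]
eef_rot: [0.469, -0.528, 0.53, -0.469]
ft_force: [-1.2, -0.7, -0.5]
width: 0.0871
at [490.9 -62.4 158.8] d mm [  0.6 148.8  -4.2] rv [-0.11 -0.34  0.14] Rx [-0.119 -0.993  0.002] Rz [ 0.993 -0.119  0.002]
```

```bash
python3 -m jog '[[0,0.035,-0.004,0,0,0],[0,0.035,0,0,0,0],[0,0.035,0,0,0,0],[0,0.03,0,0,0,0],[0,0.013,0,0,0,0],[0,0,0,0,0,0]]'
python3 -m jog '[[0,0,0,0,0,0],[0,0,0,0,0,0],[0,0,0,0,0,0],[0,0,0,0,0,0],[0,0,0,0,0,0],[0,0,0,0,0,0]]' -1 25
python3 -c "
from h import *
a=np.radians(9.3)
g=np.array([.4578,.3201])+(-.045)*np.array([np.cos(a),np.sin(a)])
print(g);to([g[0],g[1],.12],jaw=9.3)"
```

```text
time: 3.2
ee_pos: [0.4887, -0.0652, 0.0055]
eef_rot: [0.467, -0.528, 0.533, -0.468]
ft_force: [0.5, 0.3, -0.4]
width: 0.0872
time: 3.7
ee_pos: [0.4913, -0.0641, 0.0099]
eef_rot: [0.466, -0.527, 0.533, -0.47]
ft_force: [0.4, 0.1, -0.2]
width: 0.0549
[0.41339149 0.31282783]
at [491.3 -64.1   9.9] d mm [-364.3 -111.7 -122.9] rv [ -0.58 -16.42   0.14] Rx [-0.124 -0.992  0.001] Rz [ 0.992 -0.124  0.01 ]
```

```bash
python3 -m jog '[[0,0,0,0,0,0],[0,0,0,0,0,0],[0,0,0,0,0,0],[0,0,0,0,0,0],[0,0,0,0,0,0],[0,0,0,0,0,0],[0,0,0,0,0,0]]' -1 25
python3 -m jog '[[0,-0.025,0,0,0,0],[0,-0.03,0,0,0,0],[0,-0.03,0,0,0,0],[0,-0.03,0,0,0,0],[-0.03,-0.01,-0.01,0,-5.5,0],[-0.03,0,-0.01,0,-5.5,0],[-0.03,0,-0.01,0,-5.5,0]]'
python3 -c "
from h import *
to([.4134,.3128,.12],jaw=9.3)"
```

```text
time: 4.28
ee_pos: [0.4916, -0.0638, 0.0108]
eef_rot: [0.465, -0.527, 0.533, -0.471]
ft_force: [-0.2, 0.5, 1.0]
width: 0.033
time: 4.87
ee_pos: [0.4619, 0.0218, 0.1393]
eef_rot: [-0.538, 0.456, -0.463, 0.538]
ft_force: [0.3, 0.1, -2.9]
width: 0.0329
at [461.9  21.8 139.3] d mm [-295.2   17.    -2.5] rv [-0.4  -0.3   0.44] Rx [ 0.156 -0.988  0.008] Rz [0.988 0.156 0.007]
```

```bash
python3 -m jog '[[-0.036,0,0,0,0,0],[-0.036,0,0,0,0,0],[-0.036,0,0,0,0,0],[-0.036,0,0,0,0,0],[-0.036,0,0,0,0,0],[-0.036,0,0,0,0,0],[-0.036,0,0,0,0,0],[-0.028,0,0,0,0,0],[0,0,0,0,0,0],[0,0,0,0,0,0]]'
python3 -c "
from h import *
to([.4134,.3128,.016],jaw=9.3)"
```

```text
time: 5.7
ee_pos: [0.4075, 0.3163, 0.1364]
eef_rot: [-0.54, 0.453, -0.458, 0.541]
ft_force: [0.1, -1.2, -2.8]
width: 0.0328
at [407.5 316.3 136.4] d mm [  4.  120.5   4.5] rv [-0.36  0.43  0.21] Rx [ 0.169 -0.986  0.004] Rz [0.986 0.169 0.006]
```

```bash
python3 -m jog '[[0.002,0.03,0.002,0,0,0],[0.002,0.03,0.002,0,0,0],[0,0.03,0,0,0,0],[0,0.018,0,0,0,0],[0,0.007,0,0,0,0],[0,0,0,0,0,0]]'
python3 -m jog '[[0,0,0,0,0,0],[0,0,0,0,0,0],[0,0,0,0,0,0],[0,0,0,0,0,0],[0,0,0,0,0,0]]' 0.2
python3 -c "
from h import *
to([.4134,.3128,.15],jaw=9.3)"
```

```text
time: 6.2
ee_pos: [0.415, 0.3092, 0.0179]
eef_rot: [-0.538, 0.454, -0.46, 0.541]
ft_force: [0.1, 0.2, -2.5]
width: 0.0331
time: 6.62
ee_pos: [0.4184, 0.3102, 0.0231]
eef_rot: [-0.535, 0.454, -0.46, 0.544]
ft_force: [-0.6, 0.2, -0.4]
width: 0.0509
at [418.4 310.2  23.1] d mm [  -3.5 -126.9   -2.6] rv [-0.83  0.13 -0.05] Rx [ 0.164 -0.986 -0.001] Rz [0.986 0.164 0.015]
```

```bash
python3 -m jog '[[0,-0.03,0,0,0,0],[0,-0.035,0,0,0,0],[0,-0.035,0,0,0,0],[0.03,-0.02,0.015,0,0,0],[0.036,0,0.017,0,0,0],[0.036,0,0.017,0,0,0],[0.036,0,0.017,0,0,0],[0.036,0,0.017,0,0,0],[0.036,0,0.017,0,0,0],[0.036,0,0.017,0,0,0]]' 0.2
python3 - <<'E'
from h import *
c=r.camera("top");W=cloud(c);hsv=cv2.cvtColor(c["image"],cv2.COLOR_RGB2HSV)
y=(hsv[...,0]>18)&(hsv[...,0]<34)&(hsv[...,1]>150)
print(rect(c,W,(215,200,290,265),.03,.05,maskf=y))
print(rect(c,W,(100,210,185,310),.035,.06))
to([.5097,.0405,.12],jaw=9.3)
E
```

```text
time: 7.45
ee_pos: [0.5782, 0.0913, 0.1595]
eef_rot: [-0.534, 0.448, -0.454, 0.555]
ft_force: [1.4, 0.5, 0.6]
width: 0.0522
(array([508.3,  35.7,  61.8,  53.3, -22.3]), 207, np.float64(39.8))
(array([412.6, 335.4,  59.5,  29.8, -80.1]), 278, np.float64(49.4))
at [581.9  82.2 160.1] d mm [ 28.6  37.4 -79.7] rv [-1.79  0.9  -0.45] Rx [ 0.177 -0.984 -0.008] Rz [0.984 0.177 0.031]
```

```bash
python3 -m jog '[[0.010,0,-0.027,-1.8,1,-0.4],[0.01,0.01,-0.027,0,0,0],[0.008,0.01,-0.024,0,0,0],[0,0,0,0,0,0],[0,0,0,0,0,0]]' 1
python3 -c "
from h import *
to([.5097,.0405,.010],jaw=9.3)"
```

```text
time: 7.92
ee_pos: [0.5107, 0.0338, 0.1408]
eef_rot: [-0.535, 0.46, -0.463, 0.537]
ft_force: [0.7, 0.4, 0.3]
width: 0.0776
at [510.7  33.8 140.8] d mm [ -6.9 130.8  -0.5] rv [-0.24 -0.75  0.05] Rx [ 0.149 -0.989  0.001] Rz [0.989 0.149 0.004]
```

```bash
python3 -m jog '[[-0.007,0.005,0,0,0,0],[0,0.03,0,0,0,0],[0,0.03,0,0,0,0],[0,0.03,0,0,0,0],[0,0.022,0,0,0,0],[0,0.008,0,0,0,0],[0,0,0,0,0,0]]' 1
python3 -m jog '[[0,0,0,0,0,0],[0,0,0,0,0,0],[0,0,0,0,0,0],[0,0,0,0,0,0],[0,0,0,0,0,0],[0,0,0,0,0,0],[0,0,0,0,0,0],[0,0,0,0,0,0]]' -1 20
python3 -c "
from h import *
a=np.radians(9.3);e=np.array([np.cos(a),np.sin(a)]);n=np.array([-e[1],e[0]])
g=np.array([.4578,.3201])+.045*e
print(g);to([*g,.12],jaw=9.3)"
```

```text
time: 8.5
ee_pos: [0.5174, 0.0499, 0.0143]
eef_rot: [-0.533, 0.457, -0.462, 0.542]
ft_force: [-0.0, -0.0, 0.2]
width: 0.0872
time: 9.17
ee_pos: [0.5216, 0.0524, 0.0198]
eef_rot: [-0.53, 0.455, -0.463, 0.545]
ft_force: [0.4, -0.9, -1.3]
width: 0.063
[0.50220851 0.32737217]
at [521.6  52.4  19.8] d mm [-275.   -98.3   26.3] rv [-1.35 -0.28 -0.27] Rx [ 0.157 -0.988 -0.005] Rz [0.987 0.157 0.024]
```

```bash
python3 -m jog '[[0,0,0,0,0,0],[0,0,0,0,0,0],[0.006,0.004,0,-1.3,0,0],[0.006,0.006,0,0,0,0],[0,0,0,0,0,0]]' 1
python3 -m jog '[[0,0,0,0,0,0],[0,0,0,0,0,0],[0,0,0,0,0,0],[0,0,0,0,0,0],[0,0,0,0,0,0],[0,0,0,0,0,0],[0,0,0,0,0,0]]' -1 20
python3 -c "
from h import *
to([.5022,.3274,.12],jaw=9.3)"
```

```text
time: 9.58
ee_pos: [0.5246, 0.0409, 0.0102]
eef_rot: [-0.537, 0.46, -0.457, 0.54]
ft_force: [-11.4, 1.2, 12.7]
width: 0.0844
time: 10.17
ee_pos: [0.524, 0.0411, 0.0108]
eef_rot: [-0.537, 0.463, -0.453, 0.541]
ft_force: [-9.6, 3.0, 12.2]
width: 0.0643
at [524.   41.1  10.8] d mm [-287.6 -105.3   23.9] rv [ 0.26 -0.07 -0.79] Rx [ 0.16  -0.987 -0.014] Rz [ 0.987  0.16  -0.005]
```

```bash
python3 -m jog '[[0,-0.025,0,0,0,0],[0,-0.03,0,0,0,0],[0,-0.03,0,0,0,0],[0,-0.025,0,0,0,0],[0,0,0,0,0,0]]'
python3 - <<'E'
from h import *
c=r.camera("top");cv2.imwrite("pics/top1.png",c["image"][:,:,::-1]);to([.5022,.3274,.12],jaw=9.3)
E
```

```text
time: 10.58
ee_pos: [0.5228, 0.0355, 0.1206]
eef_rot: [0.539, -0.465, 0.453, -0.537]
ft_force: [0.8, 0.0, -1.0]
width: 0.0638
at [521.9  35.5 118.5] d mm [-291.3    1.2   26.5] rv [ 0.91 -0.23 -0.61] Rx [ 0.158 -0.987 -0.011] Rz [ 0.987  0.158 -0.016]
```

View pics/top1.png

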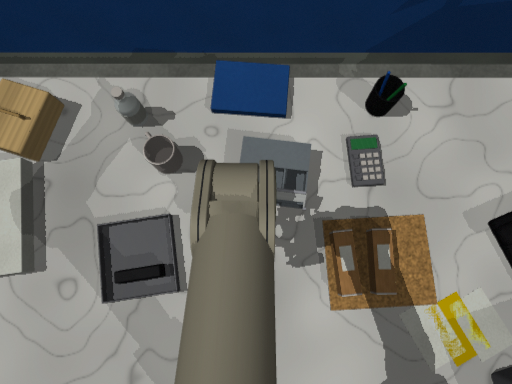

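The stapler lies in the tray at (145,273), both tubes are undisturbed, and the tape is held at 64 mm width. Carrying the tape over.

```bash
python3 -m jog '[[-0.036,-0.002,0.003,0.9,0,-0.6],[-0.036,0,0.003,0,0,0],[-0.036,0,0.003,0,0,0],[-0.036,0,0.003,0,0,0],[-0.036,0,0.003,0,0,0],[-0.036,0,0.003,0,0,0],[-0.036,0,0.003,0,0,0],[-0.025,0,0.003,0,0,0],[0,0,0,0,0,0],[0,0,0,0,0,0]]'
python3 -c "
from h import *
to([.5022,.3274,.018],jaw=9.3)"
```

```text
time: 11.47
ee_pos: [0.4979, 0.3171, 0.103]
eef_rot: [0.542, -0.463, 0.46, -0.529]
ft_force: [-0.4, -1.1, -2.3]
width: 0.0638
at [497.9 317.1 103. ] d mm [-10.2  84.8   7.3] rv [ 0.97 -0.73  0.47] Rx [ 0.149 -0.989  0.008] Rz [ 0.989  0.149 -0.017]
```

```bash
python3 -m jog '[[-0.005,0.02,-0.002,1,0,0.4],[-0.005,0.025,-0.002,0,0,0],[0,0.025,0,0,0,0],[0,0.01,0,0,0,0],[0,0,0,0,0,0]]'
python3 -c "
from h import *
to([.493,.326,.016],jaw=9.3)"
```

```text
time: 11.88
ee_pos: [0.4924, 0.3196, 0.0153]
eef_rot: [0.537, -0.462, 0.463, -0.533]
ft_force: [-0.6, -0.2, -0.9]
width: 0.064
at [492.4 319.6  15.3] d mm [-6.2 -0.8  1.5] rv [ 0.16 -1.    0.32] Rx [ 0.144 -0.99   0.006] Rz [ 0.99   0.144 -0.003]
```

```bash
python3 -m jog '[[0,0,0,0,0,0],[0,0,0,0,0,0],[0,0,0,0,0,0],[0,-0.01,0,0,0,0],[0,-0.025,0,0,0,0],[0,-0.035,0,0,0,0],[0,-0.035,0,0,0,0],[0,-0.035,0,0,0,0],[0,0,0,0,0,0]]' 0.65
python3 - <<'E'
from h import *
s=r.camera("scene");i=s["image"][200:330,310:470,::-1];cv2.imwrite("pics/scene1.png",cv2.resize(i,None,fx=4,fy=4))
print(np.round(r.read_state()["joint_positions"],2))
to([.4106,-.2127,.15],jaw=96.4)
E
```

```text
time: 12.63
ee_pos: [0.4964, 0.3169, 0.1709]
eef_rot: [0.533, -0.463, 0.466, -0.533]
ft_force: [0.5, -0.7, 0.0]
width: 0.0717
[-1.1   0.31  0.54  1.66 -0.16  1.22 -0.38]
at [495.6 316.5 168.4] d mm [ 512.3   20.5 -157.2] rv [  0.15 -88.47   0.27] Rx [ 0.138 -0.99   0.005] Rz [0.99  0.138 0.001]
```

View pics/scene1.png

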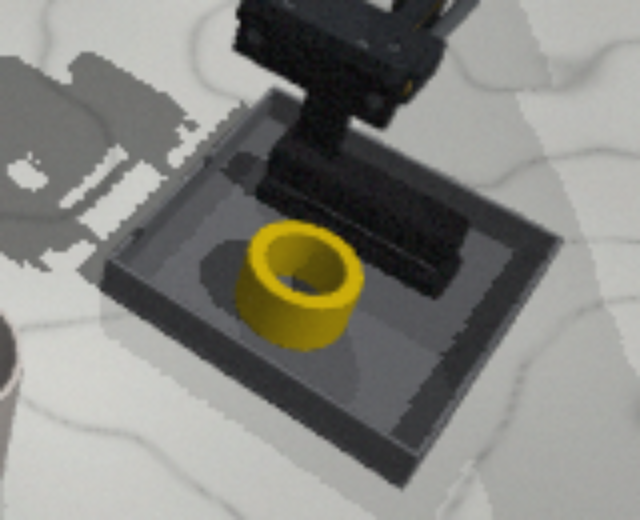

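Both the stapler and the tape (at (300,285) in the crop) now stand inside the tray. Next are the tubes.

```bash
python3 -m jog '[[0,0,0,0,-7.1,0],[0,0,0,0,-7.1,0],[0,0,0,0,-7.1,0],[0,0,0,0,-7.1,0],[0,0,0,0,-7.1,0],[0,0,0,0,-7.1,0],[0,0,0,0,-7.1,0],[0,0,0,0,-7.1,0],[0,0,0,0,-7.1,0],[0,0,0,0,-7.1,0],[0,0,0,0,-7.1,0],[0,0,0,0,-5,0]]' 0.55
python3 - <<'E'
from h import *
c=r.camera("top");W=cloud(c)
A=rect(c,W,(328,220,366,305),.045,.062)[0];B=rect(c,W,(366,220,405,305),.045,.062)[0];print(A,B)
to([.4106,-.2127,.15],jaw=96.4)
E
```

```text
time: 13.68
ee_pos: [0.4968, 0.3154, 0.177]
eef_rot: [-0.706, -0.017, 0.01, 0.708]
ft_force: [-0.5, 1.4, -0.2]
width: 0.0673
[ 450.4 -208.4  159.8   51.1    6.4] [ 455.  -298.   159.2   50.9    1.1]
at [496.8 315.3 177.1] d mm [-109.1   24.4 -523.9] rv [-0.16 -3.94  0.57] Rx [0.999 0.043 0.01 ] Rz [-0.043  0.999  0.003]
```

```bash
python3 -m jog '[[-0.008,0,-0.039,0,-3.9,0],[-0.010,0,-0.039,0,0,0.5],[-0.010,0,-0.039,0,0,0],[-0.010,0,-0.039,0,0,0],[-0.010,0,-0.039,0,0,0],[-0.010,0,-0.039,0,0,0],[-0.010,0,-0.039,0,0,0],[-0.010,0,-0.039,0,0,0],[-0.01,0,-0.039,0,0,0],[-0.010,0,-0.039,0,0,0],[-0.01,0,-0.039,0,0,0],[0,0,-0.03,0,0,0]]' 0.55
python3 -c "
from h import *
to([.4106,-.2127,.12],jaw=96.4)"
```

```text
time: 14.73
ee_pos: [0.4294, -0.1617, 0.1759]
eef_rot: [-0.702, -0.036, 0.03, 0.711]
ft_force: [0.7, -0.6, 0.7]
width: 0.0674
at [ 429.4 -161.7  175.9] d mm [-24.   55.1 -49.7] rv [-0.7  -1.01  0.53] Rx [0.996 0.094 0.009] Rz [-0.094  0.996  0.012]
```

```bash
python3 -m jog '[[-0.012,0.01,-0.025,-0.7,-1,0.5],[-0.012,0.02,-0.025,0,0,0],[0,0.02,0,0,0,0],[0,0,0,0,0,0],[0,0,0,0,0,0]]' 0.55
python3 -c "
from h import *
to([.4106,-.2127,.03],jaw=96.4)"
```

```text
time: 15.15
ee_pos: [0.4084, -0.2252, 0.1272]
eef_rot: [0.707, 0.033, -0.028, -0.706]
ft_force: [0.2, 0.2, 0.2]
width: 0.0676
at [ 408.4 -225.2  127.2] d mm [ 2.5 97.2 12.4] rv [ 0.12 -1.46  0.43] Rx [0.996 0.086 0.008] Rz [-0.086  0.996 -0.002]
```

```bash
python3 -m jog '[[0.003,0,0.012,0,-1.4,0.4],[0,0.01,0,0,0,0],[0,0.02,0,0,0,0],[0,0,0,0,0,0]]' 0.55
python3 -c "
from h import *
to([.4106,-.2127,.02],jaw=96.4)"
```

```text
time: 15.48
ee_pos: [0.4139, -0.2089, 0.099]
eef_rot: [0.706, 0.043, -0.039, -0.706]
ft_force: [-1.3, 0.2, -1.1]
width: 0.0672
at [ 413.9 -208.9   99. ] d mm [-4.1 79.  -3.3] rv [0.05 0.2  0.33] Rx [0.993 0.115 0.006] Rz [-0.115  0.993 -0.001]
```

```bash
python3 -m jog '[[-0.002,0.02,-0.003,0,0,0.3],[0,0.025,0,0,0,0],[0,0.02,0,0,0,0],[0,0.01,0,0,0,0],[0,0,0,0,0,0]]' 0.55
python3 -m jog '[[0,0,0,0,0,0],[0,0,0,0,0,0],[0,0,0,0,0,0],[0,0,0,0,0,0],[0,0,0,0,0,0],[0,0,0,0,0,0],[0,0,0,0,0,0]]' -1 40
python3 -c "
from h import *
to([.4106,-.2127,.15],jaw=83.2)"
```

```text
time: 15.9
ee_pos: [0.4172, -0.2088, 0.0249]
eef_rot: [0.706, 0.045, -0.041, -0.706]
ft_force: [-0.2, 0.2, 0.1]
width: 0.0672
time: 16.48
ee_pos: [0.4203, -0.2086, 0.0297]
eef_rot: [0.706, 0.047, -0.039, -0.706]
ft_force: [0.4, 0.6, -1.8]
width: 0.0498
at [ 420.3 -208.6   29.7] d mm [  -8.8 -120.4   -3. ] rv [-0.02 13.84  0.67] Rx [0.992 0.123 0.012] Rz [-0.123  0.992 -0.001]
```

```bash
python3 -m jog '[[0,-0.02,0,0,0,0],[0,-0.03,0,0,0,0],[0,-0.03,0,0,0,0],[0,-0.01,0.02,0,4.5,0],[0,0,0.03,0,4.5,0],[0,0,0.03,0,4.2,0],[0,0,0.03,0,0,0],[0,0,0.03,0,0,0],[0,0,0.03,0,0,0],[0,0,0,0,0,0]]' -1 40
python3 -c "
from h import *
to([.472,-.0024,.045],jaw=83.2)"
```

```text
time: 17.32
ee_pos: [0.4266, -0.0353, 0.1255]
eef_rot: [-0.705, 0.04, -0.05, 0.706]
ft_force: [0.8, -0.3, -1.5]
width: 0.0498
at [426.6 -35.3 125.5] d mm [39.7 81.2 38.3] rv [-0.16 -0.57  0.8 ] Rx [ 0.992 -0.128  0.014] Rz [0.128 0.992 0.003]
```

```bash
python3 -m jog '[[0.007,0.025,0.015,0,-0.6,0],[0.007,0.025,0.012,0,0,0],[0.005,0.02,0.012,0,0,0],[0,0.01,0,0,0,0],[0,0,0,0,0,0]]' -1 40
python3 - <<'E'
from h import *
to([.452,.0001,.034],jaw=83.2)
s=r.camera("scene");i=s["image"][140:260,180:340,::-1];cv2.imwrite("pics/s2.png",cv2.resize(i,None,fx=5,fy=5,interpolation=cv2.INTER_CUBIC))
c=r.camera("wrist");cv2.imwrite("pics/w2.png",c["image"][:,:,::-1])
E
```

```text
time: 17.73
ee_pos: [0.4541, 0.0049, 0.0448]
eef_rot: [-0.704, 0.033, -0.047, 0.708]
ft_force: [-0.6, -0.6, -1.5]
width: 0.0496
at [454.1   4.9  44.8] d mm [-1.8 10.7 -5.1] rv [-0.34  0.31  1.1 ] Rx [ 0.993 -0.113  0.019] Rz [0.113 0.994 0.006]
```

View pics/s2.png

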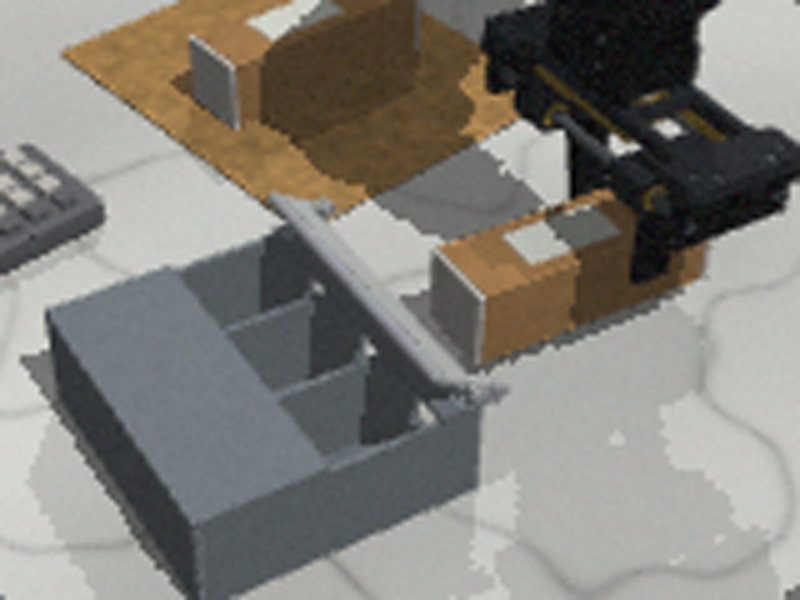

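View pics/w2.png

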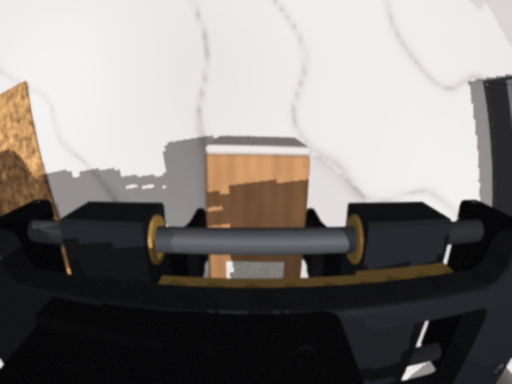

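In the scene view, tube A is in the gripper facing the rack, its front cap at (458,300), with the flap resting open. The wrist view looks back over the tube's rear end (257,150) and doesn't see the rack. I'll measure the tube against the rack in the cloud.

```bash
cat >> h.py <<'E'
M=np.array([601.1,-17.7]);YAW=-6.8
def rk(W):
    a=np.radians(YAW);e=np.array([np.cos(a),np.sin(a)]);n=np.array([-e[1],e[0]])
    q=W[...,:2]*1000-M
    return np.stack([q@e,q@n,W[...,2]*1000],-1)
def tool():
    p,R=st();q=rk(p);a=R[:,2];j=np.degrees(np.arctan2(a[1],a[0]))%180-90
    print("tool rack",np.round(q,1),"yaw rel",round(j-YAW,2),"pitch",round(np.degrees(R[2,0]),2),"roll",round(np.degrees(R[2,2]),2),"F",np.round(r.read_state()["ft_force"],1),"w",round(float(r.read_state()["width"])*1000,1))
def tubetop(name,xr,yr,zr):
    c=r.camera(name);W=cloud(c);q=rk(W);hsv=cv2.cvtColor(c["image"],cv2.COLOR_RGB2HSV)
    m=(q[...,0]>xr[0])&(q[...,0]<xr[1])&(q[...,1]>yr[0])&(q[...,1]<yr[1])&(q[...,2]>zr[0])&(q[...,2]<zr[1])
    p=q[m];print(name,m.sum(),"x",np.round(np.percentile(p[:,0],[1,99]),1),"y",np.round(np.percentile(p[:,1],[1,50,99]),1),"z",np.round(np.percentile(p[:,2],[1,50,99]),1))
    return c,q,m
E
python3 - <<'E'
from h import *
tool()
for n in("top","scene"):
    c,q,m=tubetop(n,(-110,-15),(-60,60),(55,85))
    for lo in(-80,-60,-40):
        s=q[m&(q[...,0]>lo)&(q[...,0]<lo+18)]
        if len(s)>5:print(lo,len(s),np.round(np.percentile(s[:,1],[2,98]),1),np.round(np.median(s[:,2]),1))
    # rack dividers in gap
    d=q[(q[...,0]>40)&(q[...,0]<84)&(abs(q[...,1])<110)&(q[...,2]>58)&(q[...,2]<68)]
    h=np.histogram(d[:,1],np.arange(-96,98,4));print([(int(b),int(k)) for b,k in zip(h[1],h[0]) if k>3])
E
```

```text
tool rack [-147.8    5.    46.6] yaw rel 0.26 pitch 1.21 roll 0.4 F [-0.   0.1 -0.3] w 50.0
top 316 x [-76.2 -37.2] y [-20.    5.6  28.8] z [69.5 72.9 76.6]
-80 112 [-19.5  28.6] 72.8
-60 146 [-19.8  28.2] 73.0
-40 26 [-17.6  28.5] 72.1
[(-92, 7), (-88, 16), (-32, 15), (-28, 6), (24, 4), (28, 16), (84, 18), (88, 6)]
scene 458 x [-108.9  -36.4] y [-19.5  13.2  30.8] z [55.7 72.1 75.1]
-80 106 [-17.8  31.1] 72.1
-60 102 [-17.3  29.2] 72.7
-40 66 [-18.1  28.4] 65.6
[(-88, 8), (-32, 6), (-28, 5), (24, 5), (28, 8), (84, 14), (88, 6)]
```

```bash
python3 -m jog '[[0,0.006,-0.004,0,0.2,0.4],[0.003,0.006,-0.003,0,0,0],[0.004,0.004,0,0,0,0],[0,0,0,0,0,0]]' -1 40
python3 -c "
from h import *
tool();c,q,m=tubetop('top',(-85,-15),(-60,60),(45,75))
p=q[m];A=np.c_[p[:,0],np.ones(len(p))];print(np.linalg.lstsq(A,p[:,2],rcond=None)[0])"
```

```text
time: 18.27
ee_pos: [0.4645, -0.0043, 0.033]
eef_rot: [-0.702, 0.035, -0.05, 0.71]
ft_force: [0.2, 0.0, -1.9]
width: 0.0499
tool rack [-137.2   -2.8   33. ] yaw rel -0.08 pitch 1.17 roll 0.69 F [ 0.2  0.  -1.9] w 49.9
top 264 x [-59.7 -26.6] y [-28.6  -3.3  20.1] z [56.  59.3 63.1]
[-9.59594677e-03  5.88731121e+01]
```

```bash
python3 -m jog '[[0,0.003,0.003,-0.7,0,0.2],[0.003,0.002,0.001,0,0,0],[0.004,0.001,0,0,0,0],[0,0,0,0,0,0]]' -1 40
python3 -c "
from h import *
tool();c,q,m=tubetop('top',(-85,-10),(-60,60),(42,75))
p=q[m];A=np.c_[p[:,0],np.ones(len(p))];print(np.linalg.lstsq(A,p[:,2],rcond=None)[0])
m1=q[m&(q[...,0]<-35)&(q[...,0]>-60)][:,1];print(np.percentile(m1,[2,98]))"
```

```text
time: 18.65
ee_pos: [0.4726, -0.0007, 0.0267]
eef_rot: [0.707, -0.037, 0.048, -0.705]
ft_force: [-1.4, 0.1, -0.8]
width: 0.0497
tool rack [-129.6    1.6   26.7] yaw rel -0.1 pitch 0.93 roll -0.11 F [-1.4  0.1 -0.8] w 49.7
top 203 x [-45.8 -18.8] y [-23.7   2.   24.9] z [48.5 52.5 56.9]
[-7.18679839e-03  5.23585259e+01]
[-22.44579733  23.70264654]
```

```bash
python3 -m jog '[[0.002,-0.003,0,0,0,0],[0.003,-0.0005,-0.0005,0,0,0],[0,0,0,0,0,0],[0,0,0,0,0,0]]' -1 40
python3 -c "
from h import *
tool();c,q,m=tubetop('top',(-85,-10),(-60,60),(42,75))
m1=q[m&(q[...,0]<-35)&(q[...,0]>-60)][:,1];print(np.percentile(m1,[2,98]))"
```

```text
time: 19.03
ee_pos: [0.4777, -0.002, 0.0309]
eef_rot: [0.707, -0.037, 0.048, -0.705]
ft_force: [-0.8, -0.3, -1.7]
width: 0.0497
tool rack [-124.4    1.    30.9] yaw rel -0.11 pitch 0.92 roll -0.11 F [-0.8 -0.3 -1.7] w 49.7
top 177 x [-36.3 -13.6] y [-24.7   1.   24.2] z [52.7 56.9 59.7]
[ 9.13334509 23.49339176]
```

```bash
python3 -m jog '[[0.006,0.0005,-0.0003,0,0,0],[0.006,0.0005,0,0,0,0],[0.006,0.0005,0,0,0,0],[0.006,0.0005,0,0,0,0],[0.006,0.0005,0,0,0,0]]' -1 40
python3 -c "
from h import *
tool()"
```

```text
time: 19.5
ee_pos: [0.5096, -0.0059, 0.0288]
eef_rot: [0.706, -0.037, 0.048, -0.705]
ft_force: [0.8, -0.5, -1.4]
width: 0.0501
tool rack [-92.2   0.9  28.8] yaw rel -0.08 pitch 0.92 roll -0.05 F [ 0.8 -0.5 -1.4] w 50.1
```

```bash
python3 -m jog '[[0.008,0,0,0,0,0],[0.008,0,0,0,0,0],[0.008,0,0,0,0,0],[0.008,0,0,0,0,0],[0.008,0,0,0,0,0],[0.008,0,0,0,0,0],[0.004,0,0,0,0,0]]' -1 40
python3 -c "
from h import *
tool()"
```

```text
time: 20.08
ee_pos: [0.5679, -0.0131, 0.029]
eef_rot: [0.707, -0.037, 0.048, -0.705]
ft_force: [-0.6, 0.5, -1.5]
width: 0.0493
tool rack [-33.5   0.6  29. ] yaw rel -0.07 pitch 0.92 roll -0.1 F [-0.6  0.5 -1.5] w 49.3
```

```bash
python3 -m jog '[[0.006,0,0,0,0,0],[0.006,0,0,0,0,0],[0.001,0,0,0,0,0],[0,0.001,0,0,0,0]]' -1 40
python3 -m jog '[[0,0,0,0,0,0],[0,0,0,0,0,0],[0,0,0,0,0,0],[0,0,0,0,0,0]]' 0.5
python3 -m jog '[[-0.015,0,0,0,0,0],[-0.02,0,0,0,0,0],[-0.02,0,0,0,0,0],[-0.02,0,0,0,0,0],[-0.02,0,0,0,0,0],[-0.01,0,0,0,0,0]]' 0.5
python3 -m jog '[[0,0,0,0,0,0],[0,0,0,0,0,0],[0,0,0,0,0,0],[0,0,0,0,0,0],[0,0,0,0,0,0],[0,0,0,0,0,0],[0,0,0,0,0,0],[0,0,0,0,0,0],[0,0,0,0,0,0],[0,0,0,0,0,0]]' -1
python3 -c "
from h import *
tool()
for n in('top','scene'): tubetop(n,(-95,-15),(-40,40),(30,65))"
```

```text
time: 20.42
ee_pos: [0.5829, -0.0151, 0.0286]
eef_rot: [0.707, -0.037, 0.048, -0.705]
ft_force: [-11.0, 0.9, 23.6]
width: 0.0496
time: 20.75
ee_pos: [0.5829, -0.0151, 0.0292]
eef_rot: [0.707, -0.037, 0.048, -0.705]
ft_force: [0.4, -0.1, -0.5]
width: 0.0639
time: 21.25
ee_pos: [0.476, -0.0025, 0.0268]
eef_rot: [0.707, -0.036, 0.049, -0.705]
ft_force: [1.3, -0.6, -0.5]
width: 0.0651
time: 22.08
ee_pos: [0.4778, -0.0026, 0.0272]
eef_rot: [0.707, -0.036, 0.049, -0.705]
ft_force: [-0.4, 0.1, -0.8]
width: 0.007
tool rack [-124.2    0.4   27.2] yaw rel -0.09 pitch 1.13 roll -0.09 F [-0.4  0.1 -0.8] w 7.0
top 183 x [-38.7 -15.3] y [-22.6   2.3  26.2] z [51.  54.3 58.2]
scene 315 x [-67.  -15.3] y [-21.9  13.2  28.4] z [31.5 52.8 56.1]
```

```bash
python3 -m jog '[[0.012,-0.001,0,0,0,0],[0.012,0,0,0,0,0],[0.012,0,0,0,0,0],[0.01,0,0,0,0,0],[0.01,0,0,0,0,0],[0.01,0,0,0,0,0],[0.01,0,0,0,0,0],[0.01,0,0,0,0,0],[0.006,0,0,0,0,0]]' -1
python3 -c "
from h import *
tool()"
```

```text
time: 22.93
ee_pos: [0.5697, -0.0133, 0.0287]
eef_rot: [0.706, -0.037, 0.047, -0.705]
ft_force: [-1.4, 0.5, 1.0]
width: 0.0004
tool rack [-31.7   0.6  28.7] yaw rel -0.01 pitch 0.81 roll -0.05 F [-1.4  0.5  1. ] w 0.4
```

```bash
python3 -m jog '[[0.006,0,0,0,0,0],[0.005,0,0,0,0,0],[0.005,0,0,0,0,0],[0.004,0,0,0,0,0]]' -1
python3 -c "
from h import *
tool();c,q,m=tubetop('top',(20,90),(-24,24),(45,60));tubetop('scene',(20,90),(-24,24),(45,60))"
```

```text
time: 23.27
ee_pos: [0.5863, -0.0156, 0.0278]
eef_rot: [0.706, -0.041, 0.043, -0.705]
ft_force: [-35.5, 4.0, 26.1]
width: 0.0001
tool rack [-14.9   0.3  27.8] yaw rel -0.02 pitch 0.2 roll -0.05 F [-35.5   4.   26.1] w 0.1Traceback (most recent call last):
  File "<string>", line 3, in <module>
    tool();c,q,m=tubetop('top',(20,90),(-24,24),(45,60));tubetop('scene',(20,90),(-24,24),(45,60))
                 ~~~~~~~^^^^^^^^^^^^^^^^^^^^^^^^^^^^^^^^
  File "h.py", line 49, in tubetop
    p=q[m];print(name,m.sum(),"x",np.round(np.percentile(p[:,0],[1,99]),1),"y",np.round(np.percentile(p[:,1],[1,50,99]),1),"z",np.round(np.percentile(p[:,2],[1,50,99]),1))
                                           ~~~~~~~~~~~~~^^^^^^^^^^^^^^^
    return _quantile_unchecked(
        a, q, axis, out, overwrite_input, method, keepdims, weights)
    return _ureduce(a,
                    func=_quantile_ureduce_func,
    ...<5 lines>...
                    overwrite_input=overwrite_input,
                    method=method)
    r = func(a, **kwargs)
    result = _quantile(arr,
                       quantiles=q,
    ...<2 lines>...
                       out=out,
                       weights=wgt)
    slices_having_nans = np.isnan(arr[-1, ...])
                                  ~~~^^^^^^^^^
IndexError: index -1 is out of bounds for axis 0 with size 0
```

```bash
python3 -m jog '[[-0.006,0,0,0,0,0.6],[-0.02,0,0,0,0,0],[-0.03,-0.005,0,0,0,0],[-0.03,-0.01,0,0,0,0],[-0.03,-0.02,0,0,0,0],[0,0,0,0,0,0]]' -1
python3 - <<'E'
from h import *
tool()
s=r.camera("scene");i=s["image"][160:260,180:320,::-1];cv2.imwrite("pics/s3.png",cv2.resize(i,None,fx=5,fy=5,interpolation=cv2.INTER_CUBIC))
t=r.camera("top");qt=rk(cloud(t));qs=rk(cloud(s))
for q in(qt,qs):
  b=q[(abs(q[...,1])<15)&(q[...,0]>-60)&(q[...,0]<100)];b=b[np.argsort(b[:,0])]
  print([[int(x),int(z)] for x,_,z in b[::max(1,len(b)//60)]])
E
```

```text
time: 23.82
ee_pos: [0.4671, -0.0015, 0.0636]
eef_rot: [0.706, -0.046, 0.039, -0.706]
ft_force: [0.5, 0.3, -0.3]
width: 0.0001
tool rack [-135.     0.2   63.6] yaw rel -0.02 pitch -0.57 roll -0.05 F [ 0.5  0.3 -0.3] w 0.1
[[-19, 3], [-16, 0], [-14, -1], [-12, 2], [-10, 1], [-8, 0], [-5, 1], [-3, -3], [-2, 46], [-2, 18], [-2, 53], [-2, 43], [-1, 0], [0, 61], [0, 62], [2, 60], [3, 78], [4, 65], [5, 76], [6, 79], [8, 80], [9, 79], [11, 79], [13, 82], [14, 80], [16, 83], [18, 84], [20, 88], [21, 85], [22, 93], [24, 91], [26, 93], [28, 91], [38, 52], [40, 53], [43, 52], [45, 52], [47, 51], [48, 54], [50, 56], [53, 54], [54, 56], [56, 53], [58, 57], [60, 54], [62, 55], [64, 55], [66, 56], [68, 57], [71, 51], [72, 54], [75, 56], [76, 55], [79, 50], [81, 56], [83, 54], [85, 54], [87, 59], [88, 63], [89, 64], [91, 65], [94, 63], [95, 65], [98, 61]]
[[-59, 0], [-58, -2], [-56, 0], [-53, 0], [-51, 0], [-50, 0], [-47, 0], [-45, 0], [2, 77], [5, 77], [9, 80], [12, 80], [14, 62], [15, 62], [16, 63], [17, 86], [18, 62], [20, 61], [21, 54], [21, 64], [21, 60], [22, 91], [23, 55], [24, 90], [25, 54], [25, 92], [26, 52], [27, 87], [27, 92], [28, 52], [30, 54], [32, 54], [34, 53], [35, 52], [36, 55], [38, 53], [40, 51], [42, 54], [43, 52], [46, 53], [47, 52], [49, 52], [52, 53], [53, 54], [55, 54], [56, 54], [58, 54], [60, 54], [61, 55], [63, 52], [65, 51], [66, 55], [67, 53], [69, 54], [71, 53], [73, 54], [74, 52], [76, 54], [78, 54], [79, 56], [81, 53], [87, 62], [88, 61], [89, 60], [92, 62], [94, 62], [95, 62], [96, 61], [98, 63]]
```

View pics/s3.png

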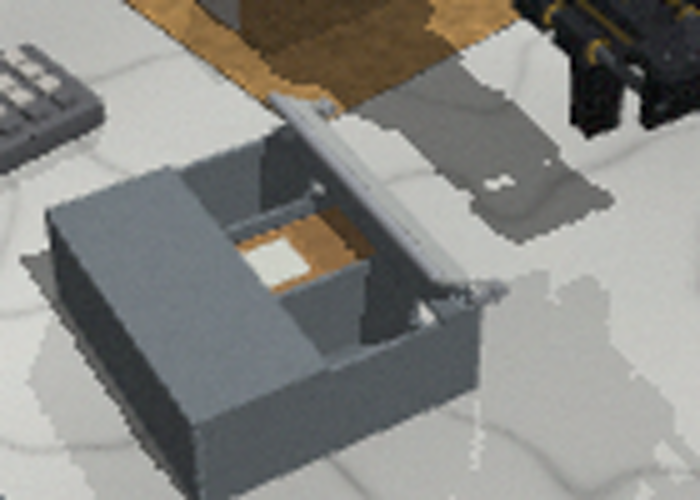

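Tube A lies flat in the middle bay, its end 2 mm proud in the top cloud, so it is home. The flap is still open. Now I'll measure tube B again.

```bash
python3 -m jog '[[-0.01,-0.035,0,0,0,-1],[-0.01,-0.035,0,0,0,-0.5],[0,-0.01,0,0,-4,0],[0,0,0,0,-4,0],[0,0,0,0,0,0],[0,0,0,0,0,0]]' 0.55
python3 - <<'E'
from h import *
c=r.camera("top");W=cloud(c);cv2.imwrite("pics/top2.png",c["image"][:,:,::-1])
hsv=cv2.cvtColor(c["image"],cv2.COLOR_RGB2HSV)
B=rect(c,W,(300,200,450,330),.045,.062);print(B)
x,y,_,_,t=B[0];a=np.radians(t)
g=np.array([x,y])/1000-.040*np.array([np.cos(a),np.sin(a)]);print(g)
to([*g,.15],jaw=t+90);print(np.round(r.read_state()["joint_positions"],2))
E
```

```text
time: 24.42
ee_pos: [0.4532, 0.0006, 0.1404]
eef_rot: [0.713, 0.013, -0.005, -0.701]
ft_force: [0.1, 0.6, -0.9]
width: 0.0326
(array([ 455.3, -298. ,  159.7,   50.7,    0.8]), 1403, np.float64(53.2))
[ 0.4153039  -0.29855849]
at [453.    0.6 140.2] d mm [ -45.2   -5.1 -298.2] rv [0.99 0.65 0.57] Rx [1.    0.025 0.01 ] Rz [-0.025  1.    -0.017]
[-0.75 -0.02  0.64  2.04  0.03  1.11  1.47]
```

View pics/top2.png

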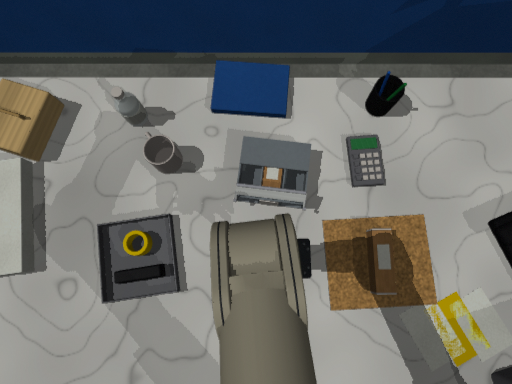

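Tube B is unmoved at (383,262), the stapler and tape are in the tray, and the mug and calculator haven't moved.

```bash
python3 -m jog '[[-0.005,0,-0.036,1,0.6,0.5],[-0.0055,0,-0.036,0,0,0],[-0.0055,0,-0.036,0,0,0],[-0.0055,0,-0.036,0,0,0],[-0.0055,0,-0.036,0,0,0],[-0.0055,0,-0.036,0,0,0],[-0.0055,0,-0.036,0,0,0],[-0.005,0,-0.025,0,0,0],[0,0,0,0,0,0],[0,0,0,0,0,0]]' 0.55
python3 -c "
from h import *
to([.4153,-.2986,.02],jaw=90.8)"
```

```text
time: 25.3
ee_pos: [0.4111, -0.2913, 0.1365]
eef_rot: [0.711, -0.004, -0.002, -0.703]
ft_force: [-0.6, 0.5, -0.7]
width: 0.0677
at [ 411.1 -291.3  136.5] d mm [  5.1 116.5  -6.1] rv [ 0.6  -0.95 -0.43] Rx [ 1.    -0.003 -0.007] Rz [ 0.003  1.    -0.01 ]
```

```bash
python3 -m jog '[[0.003,0.01,-0.007,0.6,-1,-0.4],[0,0.03,0,0,0,0],[0,0.02,0,0,0,0],[0,0,0,0,0,0]]' 0.55
python3 -c "
from h import *
to([.4153,-.2986,.02],jaw=90.8)"
```

```text
time: 25.63
ee_pos: [0.4159, -0.2973, 0.0734]
eef_rot: [0.707, 0.004, -0.005, -0.707]
ft_force: [-0.9, 0.2, 0.1]
width: 0.0674
at [ 415.9 -297.3   73.4] d mm [-0.6 53.4 -1.3] rv [ 0.03 -0.1  -0.06] Rx [ 1.     0.012 -0.001] Rz [-0.012  1.    -0.001]
```

```bash
python3 -m jog '[[-0.001,0.02,-0.001,0,0,0],[0,0.02,0,0,0,0],[0,0.01,0,0,0,0],[0,0.004,0,0,0,0],[0,0,0,0,0,0]]' 0.55
python3 -m jog '[[0,0,0,0,0,0],[0,0.001,0,0,0,0],[0,0.001,0,0,0,0],[0,0,0,0,0,0],[0,0.0005,0,0,0,0],[0,0,0,0,0,0],[0,0,0,0,0,0]]' -1 40
python3 -c "
from h import *
to([.4153,-.2986,.13],jaw=83.2);tool()"
```

```text
time: 26.05
ee_pos: [0.4171, -0.295, 0.0184]
eef_rot: [-0.707, -0.004, 0.006, 0.707]
ft_force: [0.3, -0.7, -0.2]
width: 0.0672
time: 26.63
ee_pos: [0.4196, -0.2954, 0.0197]
eef_rot: [0.707, 0.006, -0.005, -0.707]
ft_force: [-0.7, -0.5, -1.7]
width: 0.0496
at [ 419.6 -295.4   19.7] d mm [  -4.2 -110.3   -3.3] rv [0.05 7.61 0.08] Rx [1.    0.014 0.001] Rz [-0.014  1.    -0.001]
tool rack [-147.3 -297.2   19.7] yaw rel 7.61 pitch 0.08 roll -0.05 F [-0.7 -0.5 -1.7] w 49.6
```

```bash
python3 -m jog '[[0,-0.02,0,0,0,0],[0,-0.03,0,0,0,0],[0,-0.025,0,0,0,0],[0,0,0.02,0,4,0],[0,0,0.03,0,3.6,0],[0,0,0.035,0,0,0],[0,0,0.035,0,0,0],[0,0,0.035,0,0,0],[0,0,0.03,0,0,0],[0,0,0,0,0,0],[0,0,0,0,0,0]]' -1 40
python3 -c "
from h import *
tool()
to([.4453,-.0575,.04],jaw=83.2)"
```

```text
time: 27.55
ee_pos: [0.4363, -0.1052, 0.0978]
eef_rot: [-0.706, 0.046, -0.047, 0.706]
ft_force: [0.5, -1.1, -2.5]
width: 0.0501
tool rack [-153.2 -106.4   97.8] yaw rel -0.75 pitch 0.05 roll 0.01 F [ 0.5 -1.1 -2.5] w 50.1
at [ 436.3 -105.2   97.8] d mm [ 2.6 57.8 48.5] rv [-0.01 -0.75  0.05] Rx [ 0.991 -0.131  0.001] Rz [0.131 0.991 0.   ]
```

```bash
python3 -m jog '[[0,0.02,0.025,0,-0.7,0],[0,0.025,0.02,0,0,0],[0,0.02,0.003,0,0,0],[0,0.002,0,0,0,0],[0,0,0,0,0,0],[0,0,0,0,0,0]]' -1 40
python3 -c "
from h import *
tool();c,q,m=tubetop('top',(-85,-15),(-110,0),(45,75))
m1=q[m&(q[...,0]<-45)&(q[...,0]>-62)][:,1];print(np.percentile(m1,[2,98]))
p=q[m];print(np.linalg.lstsq(np.c_[p[:,0],np.ones(len(p))],p[:,2],rcond=None)[0])"
```

```text
time: 28.05
ee_pos: [0.4441, -0.0596, 0.0305]
eef_rot: [-0.706, 0.042, -0.045, 0.706]
ft_force: [-0.1, 0.0, -1.3]
width: 0.0495
tool rack [-151.   -60.2   30.5] yaw rel -0.31 pitch 0.24 roll 0.03 F [-0.1  0.  -1.3] w 49.5
top 264 x [-70.4 -35.2] y [-85.1 -63.1 -36.3] z [60.7 64.8 69.1]
[-85.04899889 -36.30392536]
[-2.08120668e-02  6.36701296e+01]
```

```bash
python3 -m jog '[[0.003,0.004,0.0015,0,-0.3,-0.7],[0.004,0.003,0.001,0,0,0],[0.004,0,0,0,0,0],[0.004,0,0,0,0,0],[0,0,0,0,0,0],[0,0,0,0,0,0]]' -1 40
python3 -c "
from h import *
tool();c,q,m=tubetop('top',(-85,-10),(-110,0),(42,75))
m1=q[m&(q[...,0]<-35)&(q[...,0]>-62)][:,1];print(np.percentile(m1,[2,98]))
p=q[m];print(np.linalg.lstsq(np.c_[p[:,0],np.ones(len(p))],p[:,2],rcond=None)[0])"
```

```text
time: 28.6
ee_pos: [0.464, -0.0609, 0.0269]
eef_rot: [-0.705, 0.034, -0.052, 0.706]
ft_force: [0.1, -0.5, -1.5]
width: 0.0495
tool rack [-131.   -59.1   26.9] yaw rel -0.19 pitch 1.41 roll 0.19 F [ 0.1 -0.5 -1.5] w 49.5
top 239 x [-49.3 -12.7] y [-88.3 -63.8 -35.3] z [58.8 63.4 70.2]
[-84.36577879 -37.8447767 ]
[4.23892293e-02 6.46261264e+01]
```

```bash
python3 -m jog '[[-0.002,0.003,0.0015,0,-0.2,0.5],[0,0.002,0.0005,0,0,0],[0,0.001,0,0,0,0],[0,0,0,0,0,0],[0,0,0,0,0,0]]' -1 40
python3 -c "
from h import *
tool()
for n in('top','scene'):
  c,q,m=tubetop(n,(-85,-20),(-110,0),(42,75))
  m1=q[m&(q[...,0]<-25)&(q[...,0]>-62)&(q[...,2]>50)];print(np.percentile(m1[:,1],[2,98]))
  p=m1;print(np.linalg.lstsq(np.c_[p[:,0],np.ones(len(p))],p[:,2],rcond=None)[0])"
```

```text
time: 29.07
ee_pos: [0.4617, -0.0582, 0.0201]
eef_rot: [-0.705, 0.037, -0.047, 0.707]
ft_force: [-0.6, -0.7, -0.9]
width: 0.0494
tool rack [-133.6  -56.7   20.1] yaw rel 0.05 pitch 0.81 roll 0.19 F [-0.6 -0.7 -0.9] w 49.4
top 190 x [-48.2 -20.1] y [-81.4 -61.  -32.9] z [51.2 55.4 58.9]
[-81.22106211 -34.10096673]
[5.69706573e-03 5.56793401e+01]
scene 307 x [-83.5 -20.7] y [-83.1 -49.2 -30.9] z [42.9 53.9 56.7]
[-81.39008592 -31.83009289]
[1.63010745e-02 5.48222721e+01]
```

```bash
python3 -m jog '[[0.006,-0.0015,-0.0005,0,0,0],[0.006,0,0,0,0,0],[0.006,0,0,0,0,0],[0.006,0,0,0,0,0],[0.006,0,0,0,0,0],[0.005,0,0,0,0,0]]' -1 40
python3 -c "
from h import *
tool()"
```

```text
time: 29.67
ee_pos: [0.5, -0.0629, 0.0226]
eef_rot: [-0.705, 0.036, -0.047, 0.707]
ft_force: [-0.6, -0.5, -0.4]
width: 0.0499
tool rack [-95.  -56.8  22.6] yaw rel 0.08 pitch 0.86 roll 0.25 F [-0.6 -0.5 -0.4] w 49.9
```

```bash
python3 -m jog '[[0.008,0,-0.0005,0,0,0],[0.008,0,0,0,0,0],[0.008,0,0,0,0,0],[0.008,0,0,0,0,0],[0.008,0,0,0,0,0],[0.008,0,0,0,0,0],[0.008,0,0,0,0,0],[0.003,0,0,0,0,0]]' -1 40
python3 -c "
from h import *
tool()"
```

```text
time: 30.33
ee_pos: [0.5659, -0.0712, 0.023]
eef_rot: [-0.705, 0.036, -0.047, 0.707]
ft_force: [-0.4, 0.4, -0.9]
width: 0.0496
tool rack [-28.6 -57.3  23. ] yaw rel 0.12 pitch 0.85 roll 0.21 F [-0.4  0.4 -0.9] w 49.6
```

```bash
python3 -m jog '[[-0.001,0.001,0,0,0,0],[0,0,0,0,0,0],[0,0,0,0,0,0],[0,0,0,0,0,0]]' 0.4
python3 -m jog '[[-0.012,0,0,0,0,0],[-0.02,0,0,0,0,0],[-0.02,0,0,0,0,0],[-0.02,0,0,0,0,0],[-0.02,0,0,0,0,0],[-0.005,0,0,0,0,0]]' 0.4
python3 -m jog '[[0,0,0,0,0,0],[0,-0.003,0,0,0,0],[0,-0.002,0,0,0,0],[0,0,0,0,0,0],[0,0,0,0,0,0],[0,0,0,0,0,0],[0,0,0,0,0,0],[0,0,0,0,0,0],[0,0,0,0,0,0],[0,0,0,0,0,0]]' -1
python3 -c "
from h import *
tool()
tubetop('scene',(-95,-15),(-100,-15),(30,65))"
```

```text
time: 30.67
ee_pos: [0.5655, -0.0716, 0.022]
eef_rot: [-0.705, 0.036, -0.047, 0.707]
ft_force: [0.1, 0.6, -1.0]
width: 0.06
time: 31.17
ee_pos: [0.4652, -0.0598, 0.0201]
eef_rot: [-0.705, 0.035, -0.047, 0.707]
ft_force: [0.6, 0.0, -1.1]
width: 0.0608
time: 32.0
ee_pos: [0.4689, -0.06, 0.0271]
eef_rot: [-0.705, 0.034, -0.048, 0.707]
ft_force: [0.9, -0.5, -0.5]
width: 0.0039
tool rack [-126.3  -57.6   27.1] yaw rel 0.14 pitch 1.16 roll 0.25 F [ 0.9 -0.5 -0.5] w 3.9
scene 316 x [-71.7 -15.3] y [-79.9 -44.5 -29.7] z [31.2 52.7 55.9]
```

```bash
python3 -m jog '[[0.012,0,0,0,0,0],[0.012,0,0,0,0,0],[0.012,0,0,0,0,0],[0.01,0,0,0,0,0],[0.01,0,0,0,0,0],[0.01,0,0,0,0,0],[0.01,0,0,0,0,0],[0.01,0,0,0,0,0],[0.006,0,0,0,0,0]]' -1
python3 -m jog '[[0.005,0,0,0,0,0],[0.004,0,0,0,0,0]]' -1
python3 -c "
from h import *
tool()"
```

```text
time: 32.8
ee_pos: [0.5603, -0.0703, 0.0268]
eef_rot: [-0.704, 0.036, -0.046, 0.708]
ft_force: [-2.6, 0.5, 0.5]
width: 0.0004
time: 32.97
ee_pos: [0.5694, -0.0715, 0.0266]
eef_rot: [-0.704, 0.037, -0.045, 0.708]
ft_force: [-0.9, 0.4, 1.3]
width: 0.0007
tool rack [-25.1 -57.2  26.6] yaw rel 0.16 pitch 0.67 roll 0.31 F [-0.9  0.4  1.3] w 0.7
```

```bash
python3 -m jog '[[0.004,0,0,0,0,0],[0.004,0,0,0,0,0],[0.002,0,0,0,0,0]]' -1
python3 -m jog '[[0.002,0,0,0,0,0]]' -1
python3 -c "
from h import *
tool()"
```

```text
time: 33.22
ee_pos: [0.5796, -0.0727, 0.0265]
eef_rot: [-0.704, 0.037, -0.045, 0.708]
ft_force: [-9.5, 1.3, 5.3]
width: 0.0005
time: 33.3
ee_pos: [0.5796, -0.0727, 0.0261]
eef_rot: [-0.704, 0.039, -0.043, 0.708]
ft_force: [-18.4, 2.9, 13.7]
width: 0.0007
tool rack [-14.8 -57.1  26.1] yaw rel 0.16 pitch 0.32 roll 0.34 F [-18.4   2.9  13.7] w 0.7
```

```bash
python3 -m jog '[[-0.006,0,0,0,0,0.3],[-0.02,0,0,0,0,0],[-0.03,-0.01,0,0,0,0],[-0.03,-0.035,0,0,0,0],[-0.01,-0.035,0,0,0,0],[0,-0.035,0,0,0,0],[0,-0.035,0,0,0,0],[0,-0.035,0,0,0,0],[0,0,0,0,0,0],[0,0,0,0,0,0]]' -1
python3 - <<'E'
from h import *
tool()
s=r.camera("scene");i=s["image"][140:260,170:330,::-1];cv2.imwrite("pics/s4.png",cv2.resize(i,None,fx=5,fy=5,interpolation=cv2.INTER_CUBIC))
t=r.camera("top");qt=rk(cloud(t))
for y0 in(0,-58):
  b=qt[(abs(qt[...,1]-y0)<15)&(qt[...,0]>-60)&(qt[...,0]<30)&(qt[...,2]>10)&(qt[...,2]<57)];print(y0,len(b),b[:,0].round() if len(b) else 0)
a=np.radians(YAW);e=np.array([np.cos(a),np.sin(a)]);n=np.array([-e[1],e[0]])
to([*((M+62*e+5*n)/1000),.2],jaw=83.2)
E
```

```text
time: 34.13
ee_pos: [0.4802, -0.0627, 0.2131]
eef_rot: [-0.703, 0.042, -0.04, 0.709]
ft_force: [0.5, 0.7, -1.0]
width: 0.0005
tool rack [-114.7  -59.   213.1] yaw rel 0.15 pitch -0.13 roll 0.55 F [ 0.5  0.7 -1. ] w 0.5
0 45 [-2. -1. -1. -1. -0. -0. -0.  0. -3. -2. -2. -2. -2. -2. -2. -2. -2. -1.
 -1. -1. -2. -2. -2. -2. -2. -2. -2. -3. -2. -3. -3. -3. -2. -2. -2. -3.
 -2. -3. -3. -3. -3. -2. -2. -3. -3.]
-58 0 0
at [480.1 -63.  212.1] d mm [177.   12.   63.9] rv [-0.47  0.11 -0.19] Rx [ 0.993 -0.116 -0.003] Rz [0.117 0.993 0.008]
```

View pics/s4.png

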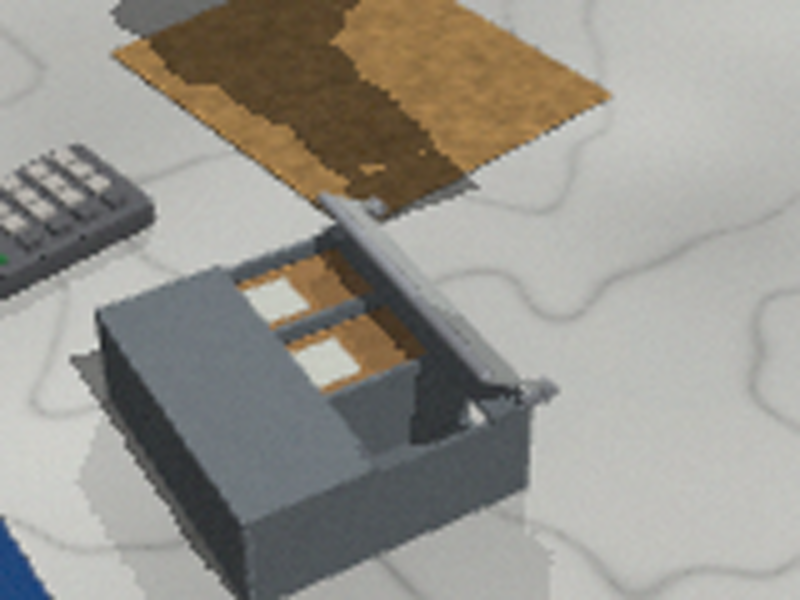

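Both tubes are in (labels at (275,300) and (327,363)) and the pad is empty. I'll move over the roof gap, then check tube B's depth once it is visible.

```bash
python3 -m jog '[[0.02,0,0.012,-0.4,0,0],[0.035,0,0.013,0,0,0],[0.035,0,0.013,0,0,0],[0.035,0,0.013,0,0,0],[0.03,0,0.01,0,0,0],[0.015,0,0,0,0,0],[0,0,0,0,0,0],[0,0,0,0,0,0]]' -1
python3 - <<'E'
from h import *
tool()
s=r.camera("scene");t=r.camera("top");qt=rk(cloud(t));qs=rk(cloud(s))
b=qt[(abs(qt[...,1]+58)<15)&(qt[...,0]>-60)&(qt[...,0]<30)&(qt[...,2]>10)&(qt[...,2]<57)];print(len(b),b[:,0].round() if len(b) else 0)
# white labels in gap: x extents per bay (scene)
for y0 in(0,-58):
  m=(abs(qs[...,1]-y0)<22)&(qs[...,0]>25)&(qs[...,0]<86)&(qs[...,2]<58)&(qs[...,2]>45)
  w=m&(s["image"].min(-1)>120); p=qs[w]; print(y0,w.sum(),np.percentile(p[:,0],[2,98]).round(1) if len(p) else 0)
E
```

```text
time: 34.9
ee_pos: [0.66, -0.0201, 0.1945]
eef_rot: [-0.705, 0.048, -0.033, 0.707]
ft_force: [-0.8, 0.1, -0.3]
width: 0.0006
tool rack [ 58.8   4.6 194.5] yaw rel 0.19 pitch -1.19 roll 0.07 F [-0.8  0.1 -0.3] w 0.6
32 [-1. -0. -0. -0. -0.  0.  1. -3. -2. -2. -2. -2. -1. -2. -2. -3. -2. -2.
 -2. -2. -2. -2. -3. -2. -3. -2. -2. -2. -2. -2. -2. -2.]
0 84 [56.5 81.5]
-58 0 0
```

Tube B's end is also 2 mm proud, so both are home. Now the flap.

```bash
python3 -m jog '[[0,0.03,0,0,0,-1],[0,0.03,0,0,0,0],[0,0.03,0,0,0,0],[0,0.018,0,0,0,0],[0,0.004,0,0,0,0],[0,0,0,0,0,0]]' -1
python3 -c "
from h import *
tool()"
```

```text
time: 35.5
ee_pos: [0.6547, -0.0212, 0.0832]
eef_rot: [-0.704, 0.041, -0.043, 0.708]
ft_force: [1.0, 0.4, 0.9]
width: 0.0
tool rack [53.7  2.8 83.2] yaw rel -0.05 pitch 0.14 roll 0.35 F [1.  0.4 0.9] w 0.0
```

```bash
python3 -m jog '[[-0.002,0.006,0,0,0,0],[-0.006,0.001,0,0,0,0],[-0.006,0.001,0,0,0,0],[-0.006,0.001,0,0,0,0],[-0.006,0,0,0,0,0],[-0.006,0,0,0,0,0]]' -1
python3 -c "
from h import *
tool()"
```

```text
time: 36.0
ee_pos: [0.6337, -0.019, 0.0862]
eef_rot: [-0.703, 0.029, -0.055, 0.708]
ft_force: [7.9, -1.8, 6.7]
width: 0.0004
tool rack [32.5  2.5 86.2] yaw rel -0.06 pitch 2.06 roll 0.51 F [ 7.9 -1.8  6.7] w 0.4
```

```bash
python3 -m jog '[[-0.005,0.004,0,0,0,1],[-0.005,0.003,0,0,0,1]]' -1
python3 - <<'E'
from h import *
tool()
s=r.camera("scene");i=s["image"][140:260,170:330,::-1];cv2.imwrite("pics/s5.png",cv2.resize(i,None,fx=5,fy=5,interpolation=cv2.INTER_CUBIC))
E
```

```text
time: 36.17
ee_pos: [0.6318, -0.0187, 0.0872]
eef_rot: [-0.702, 0.034, -0.051, 0.709]
ft_force: [4.1, -0.1, 3.3]
width: 0.0006
tool rack [30.6  2.7 87.2] yaw rel -0.05 pitch 1.35 roll 0.67 F [ 4.1 -0.1  3.3] w 0.6
```

View pics/s5.png

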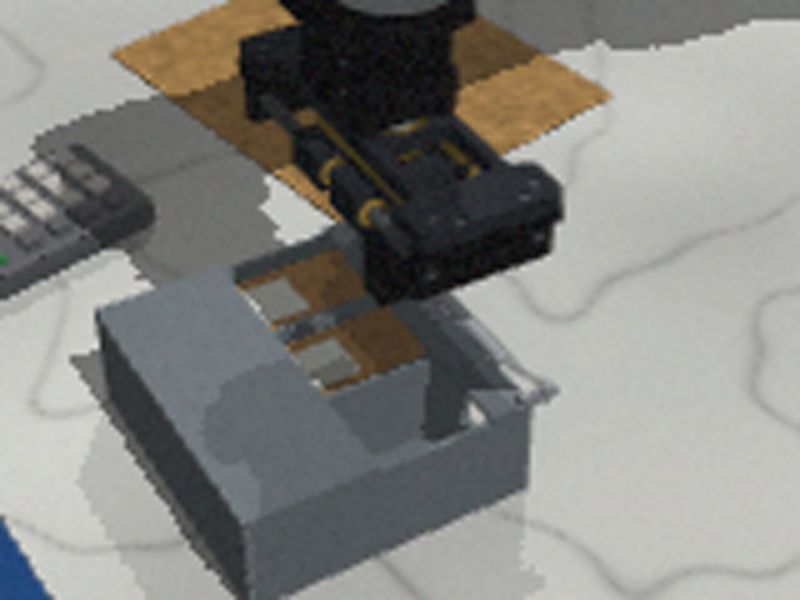

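The finger tip seems to be riding on the lip at about z = 87, with the flap still open. I'll back off, go lower and sweep again.

```bash
python3 -m jog '[[0.005,-0.004,0,0,0,0],[0.01,0,0,0,0,1],[0.012,0,0,-0.5,0,0],[0.004,0.008,0,0,0,0],[0,0.008,0,0,0,0],[0,0.003,0,0,0,0],[0,0,0,0,0,0]]' -1
python3 -c "
from h import *
tool()"
```

```text
time: 36.8
ee_pos: [0.6619, -0.0218, 0.0747]
eef_rot: [-0.704, 0.04, -0.044, 0.708]
ft_force: [0.3, -0.6, 0.3]
width: 0.0005
tool rack [60.9  3.1 74.7] yaw rel -0.04 pitch 0.31 roll 0.35 F [ 0.3 -0.6  0.3] w 0.5
```

```bash
python3 -m jog '[[-0.005,0.006,0,0,0,0],[-0.006,0.001,0,0,0,0],[-0.006,0,0,0,0,0],[-0.006,0.001,0,0,0,0]]' -1
python3 -c "
from h import *
tool()"
```

```text
time: 37.13
ee_pos: [0.6384, -0.0195, 0.0663]
eef_rot: [-0.704, 0.039, -0.046, 0.708]
ft_force: [22.6, -2.4, 11.0]
width: 0.0002
tool rack [37.3  2.7 66.3] yaw rel -0.08 pitch 0.56 roll 0.33 F [22.6 -2.4 11. ] w 0.2
```

The push is self-locking because the lip sits low and friction is high. I'll carry the lip up along its arc by moving up and forward together.

```bash
python3 -m jog '[[-0.003,-0.006,0,0,0,0],[-0.005,-0.006,0,0,0,0],[-0.006,-0.005,0,0,0,0]]' -1
python3 -c "
from h import *
tool()"
```

```text
time: 37.38
ee_pos: [0.6239, -0.0177, 0.085]
eef_rot: [-0.704, 0.037, -0.048, 0.708]
ft_force: [-0.5, -0.8, -0.6]
width: 0.0006
tool rack [22.6  2.7 85. ] yaw rel -0.07 pitch 0.83 roll 0.37 F [-0.5 -0.8 -0.6] w 0.6
```

```bash
python3 -m jog '[[-0.007,-0.003,0,0,0,0],[-0.007,-0.002,0,0,0,0],[-0.007,-0.001,0,0,0,0]]' -1
python3 - <<'E'
from h import *
tool()
t=r.camera("top");s=r.camera("scene")
for c in(t,s):
  q=rk(cloud(c))
  for lo,hi in((-85,-45),(45,85)):
    b=q[(q[...,1]>lo)&(q[...,1]<hi)&(q[...,0]>-60)&(q[...,0]<40)&(q[...,2]>70)&(q[...,2]<116)]
    print(lo,len(b),np.percentile(b,[2,50,98],axis=0)[:,[0,2]].round().tolist() if len(b) else 0)
E
```

```text
time: 37.63
ee_pos: [0.6002, -0.0148, 0.0922]
eef_rot: [-0.703, 0.037, -0.048, 0.708]
ft_force: [0.8, -0.6, -0.2]
width: 0.0004
tool rack [-1.2  2.7 92.2] yaw rel -0.07 pitch 0.83 roll 0.44 F [ 0.8 -0.6 -0.2] w 0.4
-85 2 [[-14.0, 111.0], [-14.0, 112.0], [-14.0, 112.0]]
45 0 0
-85 23 [[-16.0, 72.0], [-14.0, 86.0], [-12.0, 90.0]]
45 117 [[-24.0, 82.0], [-17.0, 100.0], [-13.0, 111.0]]
```

The flap is now about upright (lip near x = −17, z = 110). I'll push it on past.

```bash
python3 -m jog '[[-0.007,-0.001,0,0,0,0],[-0.006,0,0,0,0,0],[-0.004,0,0,0,0,0],[0,-0.01,0,0,0,0],[0.01,-0.02,0,0,0,0],[0.01,-0.03,0,0,0,0],[0,-0.03,0,0,0,0],[0,-0.03,0,0,0,0],[0,-0.02,0,0,0,0]]' -1
python3 -m jog '[[-0.03,-0.01,-0.02,0,0,0],[-0.035,0,-0.02,0,0,0],[-0.035,0,-0.02,0,0,0],[-0.035,0,-0.02,0,0,0],[-0.02,0,0,0,0,0],[0,0,0,0,0,0]]' -1
python3 - <<'E'
from h import *
tool()
t=r.camera("top");s=r.camera("scene")
for c in(t,s):
  q=rk(cloud(c))
  b=q[(abs(q[...,1])<80)&(q[...,0]>-60)&(q[...,0]<-6)&(q[...,2]>8)&(q[...,2]<116)]
  print(len(b),np.percentile(b,[2,25,50,75,98],axis=0)[:,[0,2]].round().tolist() if len(b) else 0)
cv2.imwrite("pics/top3.png",t["image"][:,:,::-1]);i=s["image"][130:340,150:460,::-1];cv2.imwrite("pics/s6.png",cv2.resize(i,None,fx=2.5,fy=2.5,interpolation=cv2.INTER_CUBIC))
W=cloud(t)
print(rect(t,W,(340,130,390,190),.012,.04)[0],rect(t,W,(140,130,180,172),.08,.11)[0])
E
```

```text
time: 38.48
ee_pos: [0.5956, -0.0158, 0.2357]
eef_rot: [-0.704, 0.042, -0.044, 0.707]
ft_force: [0.6, -0.3, -0.6]
width: 0.0005
time: 38.98
ee_pos: [0.4425, -0.0763, 0.2506]
eef_rot: [-0.705, 0.04, -0.047, 0.706]
ft_force: [0.6, 0.3, 0.2]
width: 0.0003
tool rack [-150.6  -76.9  250.6] yaw rel -0.26 pitch 0.55 roll 0.1 F [0.6 0.3 0.2] w 0.3
261 [[-17.0, 25.0], [-15.0, 29.0], [-14.0, 38.0], [-12.0, 48.0], [-10.0, 51.0]]
66 [[-14.0, 26.0], [-13.0, 47.0], [-12.0, 48.0], [-12.0, 49.0], [-10.0, 50.0]]
[ 722.5 -276.6  140.1   85.8    5.1] [724.8 260.6  82.3  79.   -4.2]
```

View pics/top3.png

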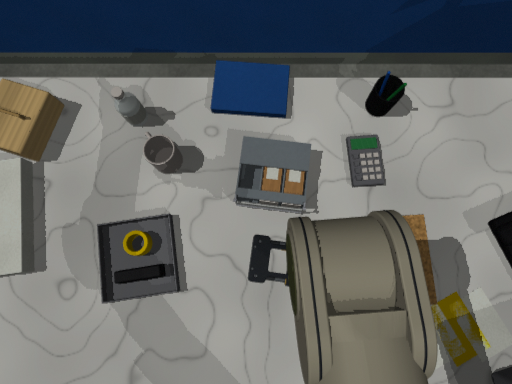

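View pics/s6.png

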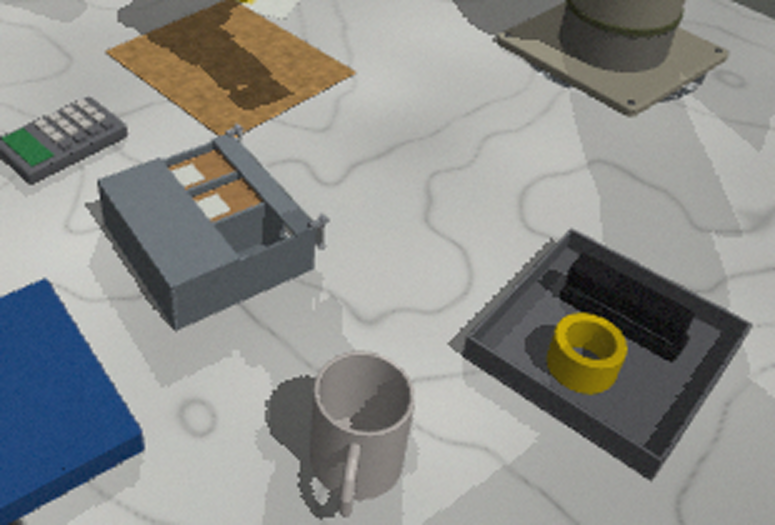

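The flap hangs across the mouth, the stapler and tape are in the tray, the pad is empty, and the mug and calculator are in place. I'll do one last check of the flap angle, then hand in.

```bash
python3 -m jog '[[0,0,0,0,0,0],[0,0,0,0,0,0],[0,0,0,0,0,0],[0,0,0,0,0,0],[0,0,0,0,0,0],[0,0,0,0,0,0]]'
python3 - <<'E'
from h import *
q=rk(cloud(r.camera("top")))
b=q[(abs(q[...,1])<80)&(q[...,0]>-60)&(q[...,0]<-6)&(q[...,2]>8)&(q[...,2]<60)]
for z in range(20,56,5):
    s=b[abs(b[:,2]-z)<2.5];print(z,len(s),s[:,0].mean().round(1) if len(s) else 0)
tool();print(r.close_job())
E
```

```text
time: 39.58
ee_pos: [0.4481, -0.076, 0.2512]
eef_rot: [0.708, -0.04, 0.047, -0.703]
ft_force: [1.6, -0.1, -0.1]
width: 0.0005
20 1 -16.4
25 32 -15.8
30 47 -14.9
35 22 -13.8
40 34 -13.4
45 30 -12.5
50 73 -11.7
55 1 -10.8
tool rack [-145.1  -75.9  251.2] yaw rel -0.25 pitch 0.61 roll -0.36 F [-0.8 -0.1  0.6] w 0.3
the job is handed in; nothing more can be done
None
```

The job is finished and handed in at about 40 s on the robot's clock; no verdict came back. The stapler and the tape roll went into the grey tray first. The two tubes present then went into the middle bay and bay0, and after that the flap was swung over.

**Last checks**
- **Tray:** the stapler and the tape both stand inside it, and the cork pad is empty.
- **Tubes:** before I shut the flap, each tube's end measured about 2 mm proud of the mouth, which is fully home.
- **Calculator and mug:** the calculator measures where it started. The mug's fitted centre came out about 4 mm different; I put that down to its handle affecting the fit, since it looks unmoved in the pictures. The robot came near neither.
- **Flap:** it hangs across the bays. Its front face leans from rack x = -11.7 mm near the top to about -16 mm at the lip, so the reading is roughly 10° off vertical. Part of that could be the lip's rounding or camera error. I didn't check it a second way.

**What went wrong on the way**
- The first pushes on the flap jammed, with up to about 23 N at the wrist. I backed off and carried the lip up along its arc instead.
- Seating the first tube reached about 36 N along the push, about 44 N in total, at the fingertips. The wrist limit is 120 N.

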